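Stir the deburring cones through the separator sieve

TASK

The finished parts are out of the separator, but the deburring cones still sit on its sieve. Take the stirring rod from its stand and stir, without touching the cones with the gripper, until every green cone has dropped through the holes into the pan below. Then hang the rod back upright in its stand and let go; leave the oil bottle, the black collar and the brush where they are.

Things in the scene. Friction and masses are not known exactly. Their poses are not given: they have to be found in the camera images.
- separator: Media separator, fixed: round grey catch pan, outer diameter 231 mm, with a steel sieve clipped in its rim; wire handles reach 131 mm from the axis. Origin on its axis at the underside (4 mm above the bench), z up. Heights above the origin: pan floor 10 mm, sieve floor 75 mm (underside) to 80 mm (top), sieve rim 128 mm. Sieve inner radius 100 mm. x and y axes: see sieve_floor.
- sieve_floor (a point): Centre of the sieve floor's top face, axes as the separator's. Smooth flat steel with 19 round holes: one on the axis and six at 42 mm radius, at 0, 60 ... degrees from the x axis, of 34 mm diameter; twelve of 36 mm diameter at 80 mm radius, at 15, 45 ... degrees. A cone drops through any hole once its middle is over it. Sweep along the wall: a cone pinched square against it cannot move.
- rod_stand: Fixed stand of the rod: base plate 90 x 70 mm, post at the back (+x), on top a fork of two level prongs pointing to -x, towards the robot. The slot between them is 24 mm wide, along x, open in front; prong tops 120 mm above the bench, a stop 5 mm high at each front end, nothing higher than 125 mm. Origin: centre of the base's underside.
- stand_seat (a point): Point on the stand where the rod hangs: middle of the slot (5 mm in front of the stand's origin), level with the upper faces of the prongs, 120 mm above the bench.
- stir_rod: Loose stirring rod, 178 mm, about 0.16 kg, hanging upright in the fork. Origin: centre of its lower end, z up along it. Aluminium rod of 16 mm diameter up to 92 mm, black disc of 44 mm diameter 92 to 98 mm (rests on the prongs), orange handle 98 to 178 mm, 20 mm across y (grip here) by 28 mm across x. Lifts straight up out of the fork and lowers straight back.
- rod_grip (a point): Point on the rod's axis in the handle, 138 mm above its lower end: a good height for the fingers' middle.
- rod_collar (a point): Centre of the underside of the black disc on the rod, 92 mm above its lower end; it lies on the stand_seat when the rod hangs.
- oil_bottle: Yellow oil bottle with red cap, 48 mm diameter, 136 mm high, a bystander. Origin at the centre of its base.
- collar: Black knurled collar, a finished part, 43 mm diameter, 36 mm high, standing on the bench, a bystander. Origin at the centre of its base.
- brush: Flat paint brush with red handle, 41 x 188 x 11 mm, lying on the bench, a bystander. Origin at the centre of its underside.
- cone_1: Green plastic deburring cone, loose, 24 mm base diameter, 20 mm high, 20 g, starting base down on the sieve floor between the holes, 20 to 66 mm from the sieve's axis; slides easily. Origin on its axis 9 mm from the base, z towards the small end.
- cone_2: Green plastic deburring cone, loose, 24 mm base diameter, 20 mm high, 20 g, starting base down on the sieve floor between the holes, 20 to 66 mm from the sieve's axis; slides easily. Origin on its axis 9 mm from the base, z towards the small end.
- cone_3: Green plastic deburring cone, loose, 24 mm base diameter, 20 mm high, 20 g, starting base down on the sieve floor between the holes, 20 to 66 mm from the sieve's axis; slides easily. Origin on its axis 9 mm from the base, z towards the small end.
- cone_4: Green plastic deburring cone, loose, 24 mm base diameter, 20 mm high, 20 g, starting base down on the sieve floor between the holes, 20 to 66 mm from the sieve's axis; slides easily. Origin on its axis 9 mm from the base, z towards the small end.
- cone_5: Green plastic deburring cone, loose, 24 mm base diameter, 20 mm high, 20 g, starting base down on the sieve floor between the holes, 20 to 66 mm from the sieve's axis; slides easily. Origin on its axis 9 mm from the base, z towards the small end.
- cone_6: Green plastic deburring cone, loose, 24 mm base diameter, 20 mm high, 20 g, starting base down on the sieve floor between the holes, 20 to 66 mm from the sieve's axis; slides easily. Origin on its axis 9 mm from the base, z towards the small end.
- cone_7: Green plastic deburring cone, loose, 24 mm base diameter, 20 mm high, 20 g, starting base down on the sieve floor between the holes, 20 to 66 mm from the sieve's axis; slides easily. Origin on its axis 9 mm from the base, z towards the small end.
- cone_8: Green plastic deburring cone, loose, 24 mm base diameter, 20 mm high, 20 g, starting base down on the sieve floor between the holes, 20 to 66 mm from the sieve's axis; slides easily. Origin on its axis 9 mm from the base, z towards the small end.
- cone_9: Green plastic deburring cone, loose, 24 mm base diameter, 20 mm high, 20 g, starting base down on the sieve floor between the holes, 20 to 66 mm from the sieve's axis; slides easily. Origin on its axis 9 mm from the base, z towards the small end.

How it is judged (in metres and radians):
On the way, in this order (a step that is already met when the one before it is completed fails the run):
1. the rod's lower end is down in the sieve (horizontal distance between stir_rod and sieve_floor below 0.1 m and z of stir_rod in the frame of separator below 0.105 m), for 0.1 s.
2. all nine cones have dropped through the sieve floor (z of each of cone_1, cone_2, cone_3, cone_4, cone_5, cone_6, cone_7, cone_8, cone_9 in the frame of separator below 0.06 m and horizontal distance between each of cone_1, cone_2, cone_3, cone_4, cone_5, cone_6, cone_7, cone_8, cone_9 and separator below 0.108 m), for 0.2 s.
At the end, for the whole second after the job is handed in: All nine cones lie at rest in the pan, wholly below the sieve floor, and the rod hangs at rest in the fork of its stand, released: the underside of its black disc within 12 mm of the seat point, the rod upright within 0.08 rad (all of step 2 and distance between rod_collar and stand_seat below 0.012 m and angle between stir_rod's own z axis and vertical below 0.08 rad and linear speed of each of stir_rod, cone_1, cone_2, cone_3, cone_4, cone_5, cone_6, cone_7, cone_8, cone_9 below 0.02 m/s and angular speed of stir_rod below 0.2 rad/s); the robot touches nothing.
It fails at once if the gripper's fingers touch a cone (contact force between the fingers and cone_1 above 0.5 N or contact force between the fingers and cone_2 above 0.5 N or contact force between the fingers and cone_3 above 0.5 N or contact force between the fingers and cone_4 above 0.5 N or contact force between the fingers and cone_5 above 0.5 N or contact force between the fingers and cone_6 above 0.5 N or contact force between the fingers and cone_7 above 0.5 N or contact force between the fingers and cone_8 above 0.5 N or contact force between the fingers and cone_9 above 0.5 N).
It fails at once if the oil bottle, the black collar or the brush is moved by more than 30 mm (distance of any of oil_bottle, collar, brush from where it was at the start of the episode above 0.03 m).
It also fails if it takes over 67 s, if anything falls off the work surface, if the arm or the gripper's body presses on something with over 40 N, if the wrist force passes 120 N, or if a joint passes its speed limit or range.

ROBOT

A 6-joint arm with a two-finger parallel gripper is mounted at the origin on a cart in front of the work surface, level with it; the furniture and walls round the work are solid. World frame = base frame: x ahead of the robot, y to its left, z up, the work surface at z = 0. Lengths are in m, angles in degrees, forces in N, time in s.
With the tool pointing down it reaches from about 0.4 to 0.825 m from the base axis. Payload 7 kg.
Tool frame: the origin (TCP) lies midway between the tips of the shut fingers; the grasp point (between the pads) lies 19 mm behind it; z points along the fingers, y is the line along which they close (so a half turn about z gives the same grasp; the last joint's range is limited). The gripper opens to 88 mm and grips with 3 to 60 N. Pads are 19 mm wide; open, the fingers measure 130 mm over their backs; the gripper's body (78 mm by 193 mm) begins 47 mm behind the grasp point.
Start: joints at [88.757, 20.546, 0.682, 0, -70.136, -16.507], TCP at [0.206, 0.643, 0.227] pointing down, gripper open.
Joint ranges: [-176.03, 176.03], [-82.01, 121.73], [-58.28, 71.71], [-173.87, 95.51], [-174.79, -0.11], [-173.66, 173.66]. Speed limits (degrees/s): [136.94, 136.94, 172.46, 180, 180, 180].

INTERFACE

Orientations are given as [roll, pitch, yaw] about the fixed x, y, z axes, in that order (R = Rz(yaw) Ry(pitch) Rx(roll)).
In Python, from plant import r gives the robot as it stands. The module is installed in compiled form; this text tells all that it offers.
- The arm moves only by the tool play_rows, never from a script. Its argument "rows" is a list of rows, each an object with "slide": the shift along the tool's x, y, z as a fraction of full scale, a list of three; "delta_rot": the turn, a rotation vector about the tool's x, y, z as a fraction of full scale, a list of three; "fingers": the opening, from -1 (shut) to 1 (fully open). In form: [{"slide": [x, y, z], "delta_rot": [rx, ry, rz], "fingers": fingers}, ...]. A call has 1 to 8 rows; each row shifts and turns the commanded pose from where the row before left it, along the tool's axes as they then stand; what a row does not reach is not made up. Full scale, the value 1, is 0.15 m for a shift and 0.08 rad for a turn. A row lasts 1/8 s, in which the tool goes at most 62.5 mm and 10.7 degrees, less where a joint would pass 70% of its speed; a pose out of reach is approached as far as the arm can. A call with a number of a shift or a turn outside -1 to 1 is refused whole. A call with a gripper value outside its range is refused whole. The fingers move at their own pace and stop on an object; "squeeze" is the grip in N (left out, the last holds). Time passes only in rows, so rows that do not move let the fingers close. It gives the time, the measured TCP pose, the force, the opening and the grip force at its end, in the units of the state.
- r.get_state(): the state, without advancing time (a new reading comes with each control period).
- r.capture(name): name is "scene" or "top"; returns a dict with "image" (420x560x3 uint8, blue, green, red), "fx", "fy", "cx", "cy" (pixels), "R" (3x3) and "t" (3): a world point X has camera coordinates R X + t. Camera axes: x right, y down, z forward; pixel columns grow to the right and rows downward; lengths in m; the calibration is good to about 2 mm. A picture is of the moment at which its call begins. There is no depth.
- r.close_job(): hands the job in; it is judged then, once.
The state is a dict: "time_s": time; "joints": joint angles; "qd": joint speeds; "joint_torque": joint torques, N m; "tcp_pos": TCP position; "eef_rot": TCP orientation; "contact_force": force on the tool from outside, world axes, zero at the start; "moment": the same for the moment, N m; "gripper_width": finger opening in m; "gripper_force": force on a finger pad.
Only numpy, scipy, OpenCV 4.12 (cv2) and the standard library are available. Lean on these libraries where they do the work, as an engineer would, in place of code of your own. Each camera call takes 0.05 s, during which the arm holds its last target. There are 200 camera calls.

## Working session

There is one attempt and no reset: what is moved stays moved. The work goes in short steps, Python scripts to look and compute and a tool call to move; the robot and the scene stay as the last step left them, time stands still between calls to the robot, and variables do not carry over. Pictures are saved under pics/ and viewed, at most 10 in all, crops included, and the job is handed in when it is done.

Besides the shell and the picture viewer there is one more tool, called after "Emit:" by a JSON object that holds its "api" and its "payload", one argument or row to a line. play_rows: Moves the arm, as the interface text tells. Shift numbers are shares of 0.15 m and turn numbers shares of 0.08 rad, none past 1 either way. Its arguments: {"type":"object","properties":{"rows":{"type":"array"},"squeeze":{"type":"number"}},"required":["rows"]}

```bash
mkdir -p pics; cat > h.py <<'E'
import numpy as np, cv2
from plant import r
def cap(n,f=None):
    c=r.capture(n)
    if f: cv2.imwrite('pics/'+f,c['image'])
    c['R']=np.array(c['R']);c['t']=np.array(c['t']).ravel();return c
def ray(c,u,v,z):
    C=-c['R'].T@c['t'];d=c['R'].T@np.array([(u-c['cx'])/c['fx'],(v-c['cy'])/c['fy'],1])
    return C+d*(z-C[2])/d[2]
def proj(c,X):
    p=c['R']@np.array(X)+c['t'];return c['fx']*p[0]/p[2]+c['cx'],c['fy']*p[1]/p[2]+c['cy']
E
python3 - <<'E'
from h import *
a=cap('scene','s0.png');b=cap('top','t0.png')
for c in(a,b): print(c['fx'],-c['R'].T@c['t'],c['R'][2])
print(r.get_state())
E
```

```text
439.83348472785616 [-0.08037292 -0.09707231  0.83343922] [ 0.59502336  0.37904008 -0.7087142 ]
452.83415986390855 [0.42243484 0.30695173 1.16176261] [ 0.08356225 -0.0143658  -0.996399  ]
{'time_s': 0.1, 'joints': array([ 8.87559558e+01,  2.05889263e+01,  6.38569621e-01, -1.73771392e-02,
       -7.01356478e+01, -1.65052048e+01]), 'qd': array([ 0.0495401 , -0.11847591,  0.30988824,  0.13275568, -0.04194974,
        0.03529919]), 'joint_torque': array([-1.46288930e-03, -5.84162557e+01,  2.93752581e+01,  7.01554567e+00,
        1.02061545e-02, -4.42199075e-05]), 'tcp_pos': array([0.20568855, 0.64243624, 0.22569606]), 'eef_rot': array([ 1.79912898e+02, -8.77307442e-03, -1.77551592e+01]), 'contact_force': array([-0.62678398, -0.1834461 ,  1.42096281]), 'moment': array([-0.0268345 , -0.05440954, -0.01037019]), 'gripper_force': 0.0, 'gripper_width': 0.08744205053859154}
```

View pics/s0.png

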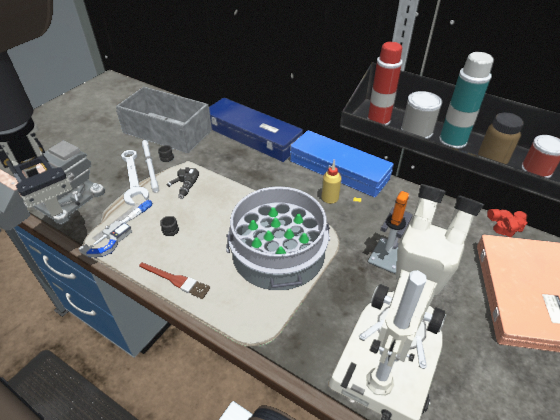

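View pics/t0.png

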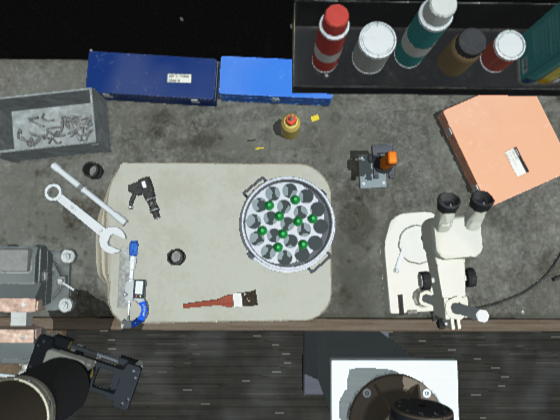

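```bash
cat >> h.py <<'E'
def mask(c,lo,hi,box=None,amin=6):
    m=cv2.inRange(cv2.cvtColor(c['image'],cv2.COLOR_BGR2HSV),lo,hi)
    if box:
        k=np.zeros_like(m);x0,y0,x1,y1=box;k[y0:y1,x0:x1]=1;m=m*k
    n,l,s,ce=cv2.connectedComponentsWithStats(m)
    return [(ce[i],s[i]) for i in range(1,n) if s[i][4]>=amin],m
def rect(c,cx,cy,z,half,px):
    P=np.float32([[proj(c,(cx+sx*half,cy+sy*half,z))] for sx,sy in((1,1),(1,-1),(-1,-1),(-1,1))])
    H=cv2.getPerspectiveTransform(P,np.float32([[0,0],[px,0],[px,px],[0,px]]))
    return cv2.warpPerspective(c['image'],H,(px,px),flags=cv2.INTER_CUBIC)
def tri(a,ua,b,ub):
    A=[];B=[]
    for c,u in((a,ua),(b,ub)):
        C=-c['R'].T@c['t'];d=c['R'].T@np.array([(u[0]-c['cx'])/c['fx'],(u[1]-c['cy'])/c['fy'],1]);d/=np.linalg.norm(d)
        M=np.eye(3)-np.outer(d,d);A.append(M);B.append(M@C)
    return np.linalg.solve(sum(A),sum(B))
E
python3 - <<'E'
from h import *
a=cap('scene');b=cap('top')
oa=mask(a,(5,150,120),(18,255,255),(370,170,425,235))[0];ob=mask(b,(5,150,120),(18,255,255),(360,130,410,190))[0]
print(oa,ob)
oa=max(oa,key=lambda q:q[1][4]);ob=max(ob,key=lambda q:q[1][4])
print('handle',tri(a,oa[0],b,ob[0]), 'top from topview z.21', ray(b,*ob[0],.206))
g=cv2.cvtColor(b['image'],cv2.COLOR_BGR2GRAY)
gs,_=mask(b,(45,100,60),(85,255,255),(230,170,345,280))
print('cones',[ray(b,*q[0],.094)[:2].round(4).tolist() for q in gs],len(gs))
# rim guess from picture
for p in((288,178),(288,271),(240,224),(334,224)): print(p,ray(b,*p,.132).round(4))
e=ray(b,287,224,.132)
W=rect(b,e[0],e[1],.084,.12,600)
S=rect(b,*ray(b,375,170,.06)[:2],.12,.09,400)
cv2.imwrite('pics/r0.png',W)
Z=cv2.resize(b['image'][125:205,330:430],None,fx=6,fy=6,interpolation=cv2.INTER_CUBIC);cv2.imwrite('pics/st.png',Z)
print(e)
E
```

```text
[(array([399.63036304, 206.97029703]), array([392, 191,  17,  34, 303], dtype=int32))] [(array([391.96363636, 157.15454545]), array([388, 151,   9,  13, 110], dtype=int32))]
handle [0.6271597  0.04765067 0.17205019] top from topview z.21 [0.62262965 0.0523494  0.206     ]
cones [[0.5421, 0.2551], [0.5285, 0.3175], [0.5033, 0.2934], [0.4978, 0.2137], [0.491, 0.249], [0.4681, 0.3328], [0.4616, 0.2844], [0.4363, 0.2365], [0.4293, 0.2961]] 9
(288, 178) [0.5873 0.2731 0.132 ]
(288, 271) [0.3752 0.272  0.132 ]
(240, 224) [0.4806 0.3818 0.132 ]
(334, 224) [0.4822 0.1676 0.132 ]
[0.48142755 0.27483821 0.132     ]
```

View pics/r0.png

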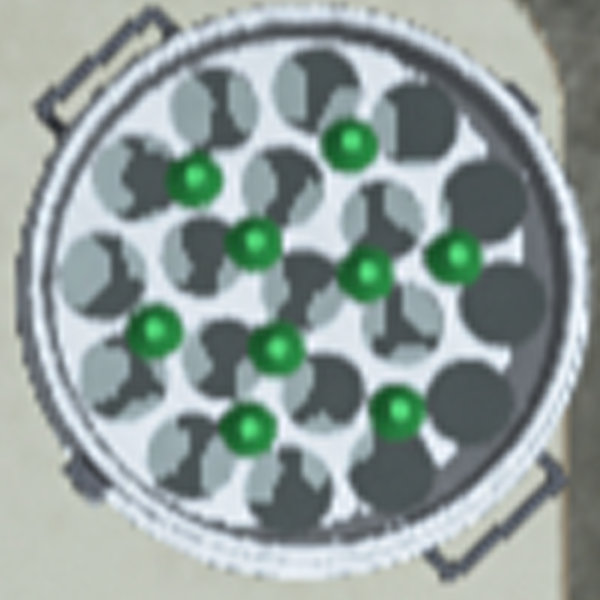

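View pics/st.png

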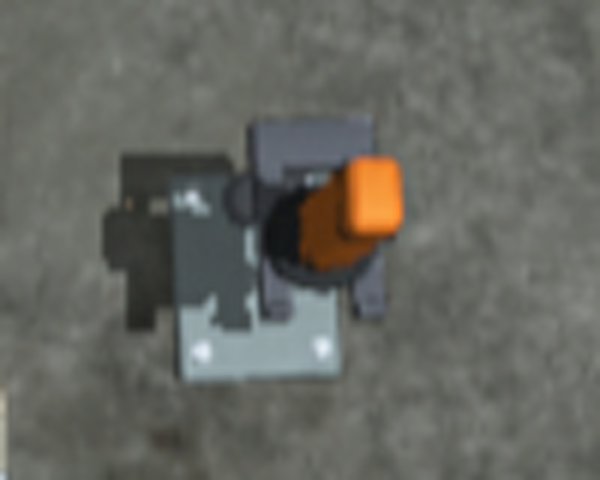

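```bash
python3 - <<'E'
from h import *
from scipy.spatial.transform import Rotation as Ro
a=cap('scene');b=cap('top')
f=lambda u,v:(330+u/6,125+v/6)
for n,p,z in(('base FL',(182,380),.008),('base FR',(340,378),.008),('baseBL',(172,175),.008),('prongL in',(290,310),.12),('prong R out',(384,315),.12),('prongL out',(262,318),.12),('backL',(248,122),.12),('backR',(372,118),.12),('handletopL',(347,230),.206),('handletopR',(403,228),.206),('handletopBL',(350,158),.206),('BR',(398,158),.206),('disc',(320,226),.126)):
    print(n,ray(b,*f(*p),z).round(4))
print('eyeL',tri(a,(431,192),b,(448,200)),'eyeR',tri(a,(467,203),b,(482,200)))
print('capbottle',ray(b,290,119,.136),'collar',ray(b,176,256,.036))
s=r.get_state();R=Ro.from_euler('xyz',s['eef_rot'],degrees=True).as_matrix()
print('tool axes',R.round(3).tolist())
E
```

```text
base FL [0.5819 0.0825 0.008 ]
base FR [0.5834 0.0145 0.008 ]
baseBL [0.6711 0.0861 0.008 ]
prongL in [0.5942 0.062  0.12  ]
prong R out [0.5926 0.0254 0.12  ]
prongL out [0.591 0.073 0.12 ]
backL [0.6683 0.0776 0.12  ]
backR [0.6704 0.0289 0.12  ]
handletopL [0.6091 0.0614 0.206 ]
handletopR [0.61   0.0413 0.206 ]
handletopBL [0.6352 0.06   0.206 ]
BR [0.6354 0.0427 0.206 ]
disc [0.6262 0.0514 0.126 ]
eyeL [ 0.51628082 -0.01626971  0.33206765] eyeR [ 0.51578271 -0.07601749  0.3380618 ]
capbottle [0.72452542 0.26927929 0.136     ] collar [0.40586881 0.54530393 0.036     ]
tool axes [[0.952, -0.305, -0.0], [-0.305, -0.952, -0.001], [0.0, 0.001, -1.0]]
```

Emit:
{"api": "play_rows", "payload": {
  "rows": [
    {"slide": [0, 0, -0.2], "delta_rot": [0, 0, -1], "fingers": 1},
    {"slide": [0, 0, -0.2], "delta_rot": [0, 0, -1], "fingers": 1},
    {"slide": [0, 0, -0.2], "delta_rot": [0, 0, -1], "fingers": 1},
    {"slide": [0, 0, -0.2], "delta_rot": [0, 0, -0.87], "fingers": 1}
  ],
  "squeeze": 40
}}

```text
time_s: 0.8
tcp_pos: [0.2058, 0.6427, 0.3475]
eef_rot: [180.0, 0.0, 0.1]
contact_force: [0.7, 0.6, -0.1]
gripper_width: 0.0875
gripper_force: 0.0
```

Emit:
{"api": "play_rows", "payload": {
  "rows": [
    {"slide": [0.2137, 0.3036, 0], "delta_rot": [0, 0, 0], "fingers": 1},
    {"slide": [0.2137, 0.3036, 0], "delta_rot": [0, 0, 0], "fingers": 1},
    {"slide": [0.2137, 0.3036, 0], "delta_rot": [0, 0, 0], "fingers": 1},
    {"slide": [0.2137, 0.3036, 0], "delta_rot": [0, 0, 0], "fingers": 1},
    {"slide": [0.2137, 0.3036, 0], "delta_rot": [0, 0, 0], "fingers": 1},
    {"slide": [0.2137, 0.3036, 0], "delta_rot": [0, 0, 0], "fingers": 1},
    {"slide": [0.2137, 0.3036, 0], "delta_rot": [0, 0, 0], "fingers": 1},
    {"slide": [0.2137, 0.3036, 0], "delta_rot": [0, 0, 0], "fingers": 1}
  ]
}}

```text
time_s: 1.8
tcp_pos: [0.4628, 0.2769, 0.3469]
eef_rot: [-180.0, -0.0, 0.0]
contact_force: [1.4, 0.4, 0.1]
gripper_width: 0.0879
gripper_force: 0.0
```

Emit:
{"api": "play_rows", "payload": {
  "rows": [
    {"slide": [0.2137, 0.3036, 0], "delta_rot": [0, 0, 0], "fingers": 1},
    {"slide": [0.2137, 0.3036, 0], "delta_rot": [0, 0, 0], "fingers": 1},
    {"slide": [0.2137, 0.3036, 0], "delta_rot": [0, 0, 0], "fingers": 1},
    {"slide": [0.2137, 0.3036, 0], "delta_rot": [0, 0, 0], "fingers": 1},
    {"slide": [0, 0, 0], "delta_rot": [0, 0, 0], "fingers": 1}
  ]
}}

```text
time_s: 2.42
tcp_pos: [0.5917, 0.0932, 0.3457]
eef_rot: [179.9, 0.1, -0.3]
contact_force: [0.0, 1.1, -1.2]
gripper_width: 0.0874
gripper_force: 0.0
```

Emit:
{"api": "play_rows", "payload": {
  "rows": [
    {"slide": [0.205, 0.285, 0], "delta_rot": [0, 0, 0], "fingers": 1},
    {"slide": [0, 0, 0.33], "delta_rot": [0, 0, 0], "fingers": 1},
    {"slide": [0, 0, 0], "delta_rot": [0, 0, 0], "fingers": 1}
  ]
}}

```text
time_s: 2.8
tcp_pos: [0.6188, 0.0533, 0.2933]
eef_rot: [179.9, 0.4, -0.1]
contact_force: [-0.3, 0.0, 1.0]
gripper_width: 0.0879
gripper_force: 0.0
```

```bash
python3 - <<'E'
from h import *
a=cap('scene')
cv2.imwrite('pics/s1.png',cv2.resize(a['image'][90:300,260:540],None,fx=2.8,fy=2.8))
print(r.get_state()['tcp_pos'],r.get_state()['eef_rot'])
E
```

```text
[0.62016626 0.05360503 0.29636672] [1.79919626e+02 1.71876356e-01 1.02175178e-02]
```

View pics/s1.png

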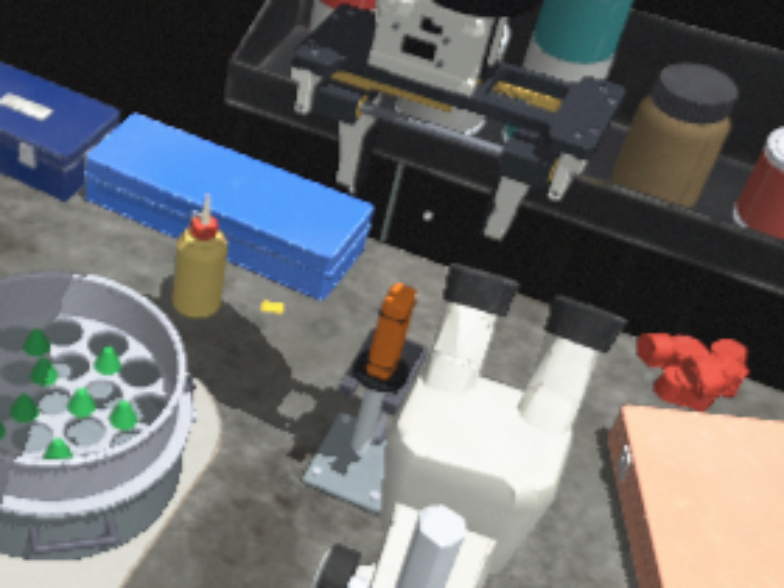

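Emit:
{"api": "play_rows", "payload": {
  "rows": [
    {"slide": [0.01, 0.015, 0.3], "delta_rot": [0, 0, 0], "fingers": 1},
    {"slide": [0, 0, 0.3], "delta_rot": [0, 0, 0], "fingers": 1},
    {"slide": [0, 0, 0.26], "delta_rot": [0, 0, 0], "fingers": 1},
    {"slide": [0, 0, 0.13], "delta_rot": [0, 0, 0], "fingers": 1},
    {"slide": [0, 0, 0], "delta_rot": [0, 0, 0], "fingers": 1}
  ]
}}

```text
time_s: 3.48
tcp_pos: [0.6228, 0.0522, 0.1494]
eef_rot: [180.0, 0.0, 0.1]
contact_force: [0.3, -0.9, 0.9]
gripper_width: 0.0878
gripper_force: 0.0
```

Emit:
{"api": "play_rows", "payload": {
  "rows": [
    {"slide": [0, 0, 0], "delta_rot": [0, 0, 0], "fingers": -1},
    {"slide": [0, 0, 0], "delta_rot": [0, 0, 0], "fingers": -1},
    {"slide": [0, 0, 0], "delta_rot": [0, 0, 0], "fingers": -1},
    {"slide": [0, 0, 0], "delta_rot": [0, 0, 0], "fingers": -1},
    {"slide": [0, 0, 0], "delta_rot": [0, 0, 0], "fingers": -1}
  ]
}}

```text
time_s: 4.1
tcp_pos: [0.6226, 0.0512, 0.1487]
eef_rot: [180.0, -0.0, -0.0]
contact_force: [-0.1, 0.2, -0.1]
gripper_width: 0.0434
gripper_force: 0.0
```

Emit:
{"api": "play_rows", "payload": {
  "rows": [
    {"slide": [0, 0, 0], "delta_rot": [0, 0, 0], "fingers": -1},
    {"slide": [0, 0, 0], "delta_rot": [0, 0, 0], "fingers": -1},
    {"slide": [0, 0, 0], "delta_rot": [0, 0, 0], "fingers": -1},
    {"slide": [0, 0, 0], "delta_rot": [0, 0, 0], "fingers": -1},
    {"slide": [0, 0, 0], "delta_rot": [0, 0, 0], "fingers": -1}
  ]
}}

```text
time_s: 4.72
tcp_pos: [0.6226, 0.0513, 0.1484]
eef_rot: [-180.0, 0.0, -0.0]
contact_force: [1.0, 0.4, -1.9]
gripper_width: 0.0195
gripper_force: 39.9
```

```bash
cat > plan.py <<'E'
from h import *
O=np.array([.4855,.2735]);Y=np.deg2rad(11.8)
ang=lambda n,o:[Y+np.deg2rad(o+360/n*i) for i in range(n)]
HO=np.array([O]+[O+.042*np.array([np.cos(t),np.sin(t)]) for t in ang(6,0)]+[O+.08*np.array([np.cos(t),np.sin(t)]) for t in ang(12,15)])
def look(c,z=.094):
    gs,_=mask(c,(45,100,60),(85,255,255),(230,170,345,280))
    return np.array([ray(c,*q[0],z)[:2] for q in gs]),[int(q[1][4]) for q in gs]
def best(i,C,gap=.027,reach=.014):
    o=[]
    for k,h in enumerate(HO):
        d=h-C[i];L=np.linalg.norm(d);d=d/L
        if L>.05: continue
        s=C[i]-d*gap;e=h-d*reach
        if np.linalg.norm(s-O)>.089 or np.linalg.norm(e-O)>.089: continue
        cl=1
        for j in range(len(C)):
            if j==i: continue
            cl=min(cl,np.linalg.norm(C[j]-s)-.021)
            t=np.clip((C[j]-C[i])@d,0,L);cl=min(cl,np.linalg.norm(C[j]-C[i]-t*d)-.025)
        if cl>0:o.append((L-min(cl,.01),k,s,e,L,cl))
    return min(o,key=lambda q:q[0]) if o else None
def plan(C,P):
    C=list(C);P=np.array(P)
    while C:
        B=[(b[0]+.15*np.linalg.norm(b[2]-P),i,b) for i in range(len(C)) if (b:=best(i,C)) is not None]
        if not B: print('stuck',C);break
        _,i,b=min(B,key=lambda q:q[0])
        u=lambda v:(np.array([v[0],-v[1]])/.15).round(3).tolist()
        print('cone',C[i].round(3),'hole',b[1],'L %.3f cl %.3f'%(b[4],b[5]),'start',b[2].round(3),'go',u(b[2]-P),'push',u(b[3]-b[2]),'end',b[3].round(3))
        P=b[3];C.pop(i)
E
python3 - <<'E'
from plan import *
C=np.array([[0.5421, 0.2551], [0.5285, 0.3175], [0.5033, 0.2934], [0.4978, 0.2137], [0.491, 0.249], [0.4681, 0.3328], [0.4616, 0.2844], [0.4363, 0.2365], [0.4293, 0.2961]])
plan(C,(.6226,.0513))
E
```

```text
cone [0.436 0.236] hole 13 L 0.022 cl 0.010 start [0.463 0.235] go [-1.062, -1.227] push [-0.235, -0.01] end [0.428 0.237]
cone [0.462 0.284] hole 3 L 0.021 cl 0.004 start [0.467 0.258] go [0.259, -0.141] push [-0.044, -0.221] end [0.46  0.291]
cone [0.429 0.296] hole 11 L 0.024 cl 0.026 start [0.442 0.272] go [-0.125, 0.127] push [-0.111, -0.219] end [0.425 0.305]
cone [0.468 0.333] hole 10 L 0.022 cl 0.007 start [0.491 0.318] go [0.439, -0.089] push [-0.197, -0.128] end [0.461 0.337]
cone [0.503 0.293] hole 2 L 0.021 cl 0.005 start [0.509 0.267] go [0.322, 0.468] push [-0.051, -0.218] end [0.502 0.3  ]
cone [0.528 0.318] hole 8 L 0.023 cl 0.017 start [0.528 0.291] go [0.172, 0.062] push [0.008, -0.24] end [0.529 0.326]
cone [0.542 0.255] hole 17 L 0.027 cl 0.026 start [0.532 0.28 ] go [0.021, 0.309] push [0.102, 0.25] end [0.547 0.243]
cone [0.491 0.249] hole 6 L 0.024 cl 0.007 start [0.465 0.257] go [-0.547, -0.094] push [0.233, 0.071] end [0.5   0.246]
cone [0.498 0.214] hole 15 L 0.026 cl 1.000 start [0.515 0.234] go [0.1, 0.079] push [-0.167, 0.2] end [0.49  0.204]
```

Emit:
{"api": "play_rows", "payload": {
  "rows": [
    {"slide": [0, 0, -0.3], "delta_rot": [0, 0, 0], "fingers": -1},
    {"slide": [0, 0, -0.3], "delta_rot": [0, 0, 0], "fingers": -1},
    {"slide": [0, 0, -0.3], "delta_rot": [0, 0, 0], "fingers": -1},
    {"slide": [0, 0, 0], "delta_rot": [0, 0, 0], "fingers": -1}
  ],
  "squeeze": 50
}}

```text
time_s: 5.22
tcp_pos: [0.6243, 0.0515, 0.2879]
eef_rot: [-179.9, -0.4, 0.0]
contact_force: [0.4, 0.3, -1.6]
gripper_width: 0.0198
gripper_force: 49.9
```

Emit:
{"api": "play_rows", "payload": {
  "rows": [
    {"slide": [-0.212, -0.245, 0], "delta_rot": [0, 0, 0], "fingers": -1},
    {"slide": [-0.212, -0.245, 0], "delta_rot": [0, 0, 0], "fingers": -1},
    {"slide": [-0.212, -0.245, 0], "delta_rot": [0, 0, 0], "fingers": -1},
    {"slide": [-0.212, -0.245, 0], "delta_rot": [0, 0, 0], "fingers": -1},
    {"slide": [-0.214, -0.247, 0], "delta_rot": [0, 0, 0], "fingers": -1},
    {"slide": [0, 0, 0.25], "delta_rot": [0, 0, 0], "fingers": -1},
    {"slide": [0, 0, 0], "delta_rot": [0, 0, 0], "fingers": -1}
  ]
}}

```text
time_s: 6.1
tcp_pos: [0.4611, 0.2344, 0.2432]
eef_rot: [179.8, 0.3, 0.0]
contact_force: [0.2, -0.6, -1.8]
gripper_width: 0.0202
gripper_force: 49.9
```

```bash
python3 - <<'E'
from h import *
a=cap('scene')
s=r.get_state();print(s['tcp_pos'],s['eef_rot'])
t=s['tcp_pos']
print('expected tip px',(np.array(proj(a,t-[0,0,.1204]))-[200,150])*4,'handle',(np.array(proj(a,t+[0,0,.019]))-[200,150])*4)
cv2.imwrite('pics/s2.png',cv2.resize(a['image'][150:290,200:370],None,fx=4,fy=4,interpolation=cv2.INTER_CUBIC))
E
```

```text
[0.46259043 0.23463501 0.24508969] [1.79847588e+02 1.30997613e-01 6.82494563e-03]
expected tip px [348.90870215 337.88517338] handle [351.666812   145.42482308]
```

View pics/s2.png

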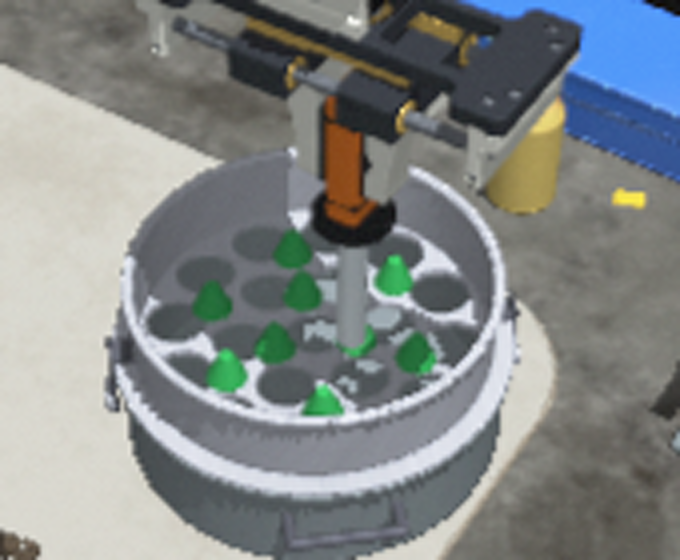

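Emit:
{"api": "play_rows", "payload": {
  "rows": [
    {"slide": [0, 0, 0.247], "delta_rot": [0, 0, 0], "fingers": -1},
    {"slide": [-0.08, -0.003, 0], "delta_rot": [0, 0, 0], "fingers": -1},
    {"slide": [-0.08, -0.003, 0], "delta_rot": [0, 0, 0], "fingers": -1},
    {"slide": [-0.075, -0.004, 0], "delta_rot": [0, 0, 0], "fingers": -1},
    {"slide": [0, 0, 0], "delta_rot": [0, 0, 0], "fingers": -1},
    {"slide": [0, 0, -0.247], "delta_rot": [0, 0, 0], "fingers": -1},
    {"slide": [0.259, -0.141, 0], "delta_rot": [0, 0, 0], "fingers": -1},
    {"slide": [0, 0, 0], "delta_rot": [0, 0, 0], "fingers": -1}
  ]
}}

```text
time_s: 7.15
tcp_pos: [0.4689, 0.2594, 0.2464]
eef_rot: [-180.0, -0.1, -0.0]
contact_force: [-0.1, -0.9, -2.5]
gripper_width: 0.0197
gripper_force: 49.9
```

Emit:
{"api": "play_rows", "payload": {
  "rows": [
    {"slide": [0, 0, 0.247], "delta_rot": [0, 0, 0], "fingers": -1},
    {"slide": [-0.014, -0.07, 0], "delta_rot": [0, 0, 0], "fingers": -1},
    {"slide": [-0.015, -0.075, 0], "delta_rot": [0, 0, 0], "fingers": -1},
    {"slide": [-0.015, -0.076, 0], "delta_rot": [0, 0, 0], "fingers": -1},
    {"slide": [0, 0, 0], "delta_rot": [0, 0, 0], "fingers": -1},
    {"slide": [0, 0, -0.247], "delta_rot": [0, 0, 0], "fingers": -1},
    {"slide": [-0.125, 0.127, 0], "delta_rot": [0, 0, 0], "fingers": -1},
    {"slide": [0, 0, 0], "delta_rot": [0, 0, 0], "fingers": -1}
  ]
}}

```text
time_s: 8.15
tcp_pos: [0.4408, 0.2713, 0.2471]
eef_rot: [-179.9, -0.0, -0.0]
contact_force: [-0.1, 0.6, -2.3]
gripper_width: 0.0199
gripper_force: 49.9
```

```bash
python3 - <<'E'
from h import *
a=cap('scene')
s=r.get_state();print(s['tcp_pos'],s['eef_rot'],s['contact_force'])
cv2.imwrite('pics/s3.png',cv2.resize(a['image'][150:290,200:370],None,fx=4,fy=4,interpolation=cv2.INTER_CUBIC))
E
```

```text
[0.44133342 0.27184241 0.24682859] [-1.79937282e+02 -4.38709520e-02 -3.61332497e-03] [ 0.25406083  0.20746071 -1.93268089]
```

View pics/s3.png

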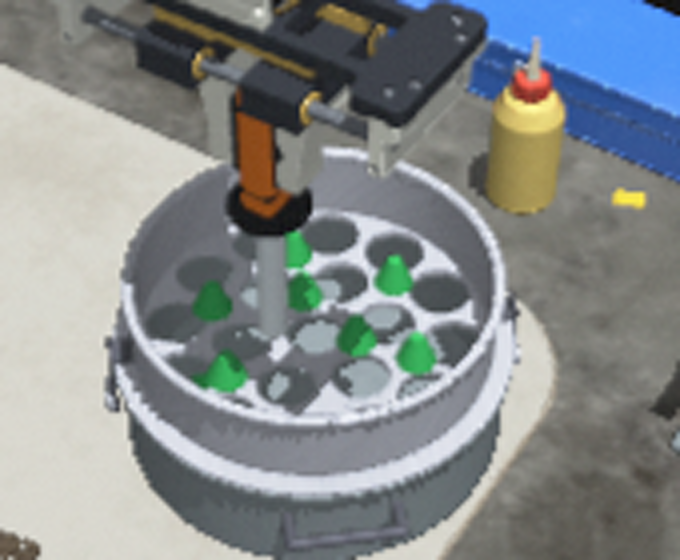

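Emit:
{"api": "play_rows", "payload": {
  "rows": [
    {"slide": [0, 0, 0.247], "delta_rot": [0, 0, 0], "fingers": -1},
    {"slide": [-0.037, -0.073, 0], "delta_rot": [0, 0, 0], "fingers": -1},
    {"slide": [-0.037, -0.073, 0], "delta_rot": [0, 0, 0], "fingers": -1},
    {"slide": [-0.037, -0.073, 0], "delta_rot": [0, 0, 0], "fingers": -1},
    {"slide": [0, 0, 0], "delta_rot": [0, 0, 0], "fingers": -1},
    {"slide": [0, 0, -0.247], "delta_rot": [0, 0, 0], "fingers": -1},
    {"slide": [0.22, -0.044, 0], "delta_rot": [0, 0, 0], "fingers": -1},
    {"slide": [0.219, -0.045, 0], "delta_rot": [0, 0, 0], "fingers": -1}
  ]
}}

```text
time_s: 9.2
tcp_pos: [0.4917, 0.319, 0.2476]
eef_rot: [-179.9, -0.1, 0.0]
contact_force: [0.1, 0.8, -1.3]
gripper_width: 0.0196
gripper_force: 49.9
```

Emit:
{"api": "play_rows", "payload": {
  "rows": [
    {"slide": [0, 0, 0], "delta_rot": [0, 0, 0], "fingers": -1},
    {"slide": [0, 0, 0.247], "delta_rot": [0, 0, 0], "fingers": -1},
    {"slide": [-0.066, -0.043, 0], "delta_rot": [0, 0, 0], "fingers": -1},
    {"slide": [-0.066, -0.043, 0], "delta_rot": [0, 0, 0], "fingers": -1},
    {"slide": [-0.065, -0.042, 0], "delta_rot": [0, 0, 0], "fingers": -1},
    {"slide": [0, 0, 0], "delta_rot": [0, 0, 0], "fingers": -1},
    {"slide": [0, 0, -0.247], "delta_rot": [0, 0, 0], "fingers": -1},
    {"slide": [0.161, 0.234, 0], "delta_rot": [0, 0, 0], "fingers": -1}
  ]
}}

```text
time_s: 10.2
tcp_pos: [0.4864, 0.3048, 0.2497]
eef_rot: [-179.8, -0.3, 0.2]
contact_force: [0.7, 1.0, -2.1]
gripper_width: 0.0197
gripper_force: 49.9
```

Emit:
{"api": "play_rows", "payload": {
  "rows": [
    {"slide": [0.161, 0.234, 0], "delta_rot": [0, 0, 0], "fingers": -1},
    {"slide": [0, 0, 0], "delta_rot": [0, 0, 0], "fingers": -1},
    {"slide": [0, 0, 0.247], "delta_rot": [0, 0, 0], "fingers": -1},
    {"slide": [-0.017, -0.073, 0], "delta_rot": [0, 0, 0], "fingers": -1},
    {"slide": [-0.017, -0.073, 0], "delta_rot": [0, 0, 0], "fingers": -1},
    {"slide": [-0.017, -0.072, 0], "delta_rot": [0, 0, 0], "fingers": -1},
    {"slide": [0, 0, 0], "delta_rot": [0, 0, 0], "fingers": -1},
    {"slide": [0, 0, -0.247], "delta_rot": [0, 0, 0], "fingers": -1}
  ]
}}

```text
time_s: 11.2
tcp_pos: [0.5003, 0.2993, 0.2441]
eef_rot: [179.8, 0.2, 0.0]
contact_force: [0.7, 0.1, -1.6]
gripper_width: 0.0198
gripper_force: 49.9
```

```bash
python3 - <<'E'
from h import *
a=cap('scene')
s=r.get_state();print(s['time_s'],s['tcp_pos'],s['contact_force'])
gs,_=mask(a,(45,100,40),(85,255,255),(220,180,345,270))
for q in gs: print(((q[0]-[200,150])*4).round(),q[1][4],ray(a,*q[0],.092)[:2].round(3))
E
```

```text
11.25 [0.50329205 0.30081817 0.25163949] [3.80278975 1.14981816 5.25185154]
[293. 257.] 30 [0.524 0.312]
[393. 276.] 69 [0.543 0.254]
[355. 336.] 72 [0.491 0.248]
[415. 353.] 71 [0.498 0.213]
[255. 349.] 11 [0.452 0.29 ]
[183. 371.] 7 [0.417 0.315]
[203. 378.] 11 [0.419 0.302]
```

Emit:
{"api": "play_rows", "payload": {
  "rows": [
    {"slide": [0.172, 0.062, 0], "delta_rot": [0, 0, 0], "fingers": -1},
    {"slide": [0, 0, 0], "delta_rot": [0, 0, 0], "fingers": -1},
    {"slide": [0, 0, 0.25], "delta_rot": [0, 0, 0], "fingers": -1},
    {"slide": [0.003, -0.08, 0], "delta_rot": [0, 0, 0], "fingers": -1},
    {"slide": [0.003, -0.08, 0], "delta_rot": [0, 0, 0], "fingers": -1},
    {"slide": [0.002, -0.08, 0], "delta_rot": [0, 0, 0], "fingers": -1},
    {"slide": [0, 0, 0], "delta_rot": [0, 0, 0], "fingers": -1},
    {"slide": [0, 0, -0.25], "delta_rot": [0, 0, 0], "fingers": -1}
  ]
}}

```text
time_s: 12.25
tcp_pos: [0.5273, 0.3259, 0.2437]
eef_rot: [179.8, 0.3, -0.0]
contact_force: [0.2, -0.2, -1.5]
gripper_width: 0.0202
gripper_force: 49.9
```

Emit:
{"api": "play_rows", "payload": {
  "rows": [
    {"slide": [0.021, 0.309, 0], "delta_rot": [0, 0, 0], "fingers": -1},
    {"slide": [0, 0, 0], "delta_rot": [0, 0, 0], "fingers": -1},
    {"slide": [0, 0, 0.247], "delta_rot": [0, 0, 0], "fingers": -1},
    {"slide": [0.034, 0.083, 0], "delta_rot": [0, 0, 0], "fingers": -1},
    {"slide": [0.034, 0.083, 0], "delta_rot": [0, 0, 0], "fingers": -1},
    {"slide": [0.034, 0.084, 0], "delta_rot": [0, 0, 0], "fingers": -1},
    {"slide": [0, 0, 0], "delta_rot": [0, 0, 0], "fingers": -1},
    {"slide": [0, 0, -0.247], "delta_rot": [0, 0, 0], "fingers": -1}
  ]
}}

```text
time_s: 13.25
tcp_pos: [0.5461, 0.2417, 0.2442]
eef_rot: [179.8, 0.3, -0.1]
contact_force: [0.2, -0.2, -0.5]
gripper_width: 0.0198
gripper_force: 49.9
```

Emit:
{"api": "play_rows", "payload": {
  "rows": [
    {"slide": [-0.273, -0.047, 0], "delta_rot": [0, 0, 0], "fingers": -1},
    {"slide": [-0.274, -0.047, 0], "delta_rot": [0, 0, 0], "fingers": -1},
    {"slide": [0, 0, 0], "delta_rot": [0, 0, 0], "fingers": -1},
    {"slide": [0, 0, 0.247], "delta_rot": [0, 0, 0], "fingers": -1},
    {"slide": [0.078, 0.024, 0], "delta_rot": [0, 0, 0], "fingers": -1},
    {"slide": [0.078, 0.024, 0], "delta_rot": [0, 0, 0], "fingers": -1},
    {"slide": [0.077, 0.023, 0], "delta_rot": [0, 0, 0], "fingers": -1},
    {"slide": [0, 0, 0], "delta_rot": [0, 0, 0], "fingers": -1}
  ]
}}

```text
time_s: 14.25
tcp_pos: [0.5017, 0.246, 0.2094]
eef_rot: [-180.0, -0.0, -0.1]
contact_force: [0.1, 0.4, -2.6]
gripper_width: 0.0195
gripper_force: 49.9
```

Emit:
{"api": "play_rows", "payload": {
  "rows": [
    {"slide": [0, 0, -0.247], "delta_rot": [0, 0, 0], "fingers": -1},
    {"slide": [0.1, 0.079, 0], "delta_rot": [0, 0, 0], "fingers": -1},
    {"slide": [0, 0, 0], "delta_rot": [0, 0, 0], "fingers": -1},
    {"slide": [0, 0, 0.247], "delta_rot": [0, 0, 0], "fingers": -1},
    {"slide": [-0.056, 0.067, 0], "delta_rot": [0, 0, 0], "fingers": -1},
    {"slide": [-0.056, 0.067, 0], "delta_rot": [0, 0, 0], "fingers": -1},
    {"slide": [-0.055, 0.066, 0], "delta_rot": [0, 0, 0], "fingers": -1},
    {"slide": [0, 0, 0], "delta_rot": [0, 0, 0], "fingers": -1}
  ]
}}

```text
time_s: 15.25
tcp_pos: [0.4897, 0.2037, 0.21]
eef_rot: [-179.9, -0.1, -0.0]
contact_force: [-0.2, 0.1, -1.0]
gripper_width: 0.0198
gripper_force: 49.9
```

Emit:
{"api": "play_rows", "payload": {
  "rows": [
    {"slide": [0, 0, -0.3], "delta_rot": [0, 0, 0], "fingers": -1},
    {"slide": [0, 0, -0.25], "delta_rot": [0, 0, 0], "fingers": -1},
    {"slide": [0, 0.35, 0], "delta_rot": [0, 0, 0], "fingers": -1},
    {"slide": [0.1, 0.35, 0], "delta_rot": [0, 0, 0], "fingers": -1},
    {"slide": [0.2, 0, 0], "delta_rot": [0, 0, 0], "fingers": -1},
    {"slide": [0.2, 0, 0], "delta_rot": [0, 0, 0], "fingers": -1},
    {"slide": [0, 0, 0], "delta_rot": [0, 0, 0], "fingers": -1}
  ]
}}

```text
time_s: 16.12
tcp_pos: [0.5666, 0.0993, 0.2909]
eef_rot: [180.0, 0.0, -0.1]
contact_force: [-1.2, -1.5, -2.8]
gripper_width: 0.0194
gripper_force: 49.9
```

```bash
python3 - <<'E'
from plan import *
b=cap('top');a=cap('scene')
s=r.get_state();print(s['time_s'],s['tcp_pos'],s['contact_force'])
C,A=look(b);print(C.round(3),A)
W=rect(b,*O,.084,.12,560);S=cv2.resize(a['image'][170:290,200:350],(240,192))
W=cv2.copyMakeBorder(W,0,0,0,240,0);W[:192,560:]=S
cv2.imwrite('pics/r1.png',W)
E
```

```text
16.225 [0.56505238 0.09937157 0.29128018] [-0.64135087  0.42798556 -1.71747868]
[[0.446 0.351]] [16]
```

View pics/r1.png

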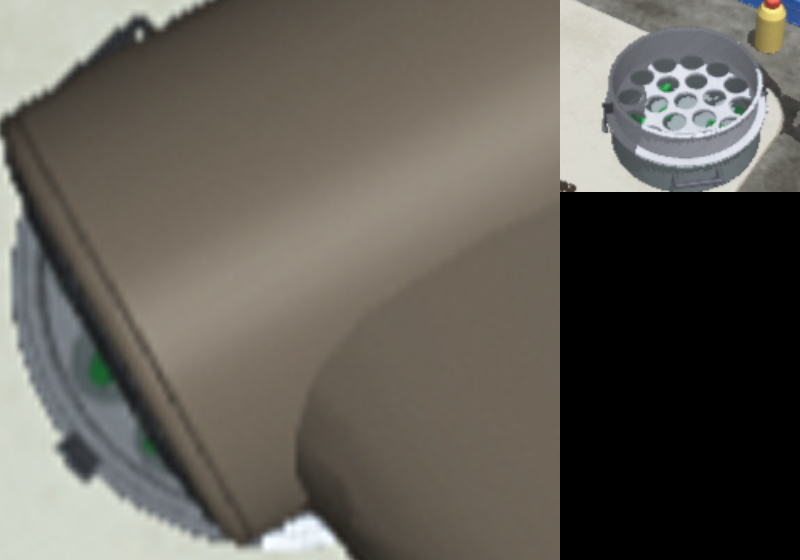

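```bash
python3 - <<'E'
from plan import *
a=cap('scene')
cv2.imwrite('pics/s4.png',cv2.resize(a['image'][180:270,225:335],None,fx=6.5,fy=6.5,interpolation=cv2.INTER_CUBIC))
gs,_=mask(a,(45,80,30),(85,255,255),(220,180,345,270),3)
for q in gs:
    p=ray(a,*q[0],.092)[:2];w=ray(a,*q[0],.024)[:2]
    print(((q[0]-[225,180])*6.5).round(),q[1][2:].tolist(),'floor',p.round(3),'hole d %.3f'%np.linalg.norm(HO-ray(a,*q[0],.084)[:2],axis=1).min(),'pan r %.3f'%np.linalg.norm(w-O))
E
```

```text
[266. 288.] [8, 5, 32] floor [0.488 0.308] hole d 0.005 pan r 0.090
[255. 375.] [5, 4, 9] floor [0.452 0.288] hole d 0.012 pan r 0.052
[564. 380.] [6, 6, 23] floor [0.507 0.197] hole d 0.008 pan r 0.090
[152. 413.] [9, 6, 26] floor [0.418 0.308] hole d 0.007 pan r 0.075
[282. 411.] [3, 3, 6] floor [0.443 0.272] hole d 0.011 pan r 0.032
[447. 430.] [5, 4, 14] floor [0.466 0.219] hole d 0.011 pan r 0.039
[490. 444.] [2, 2, 3] floor [0.468 0.204] hole d 0.015 pan r 0.054
```

View pics/s4.png

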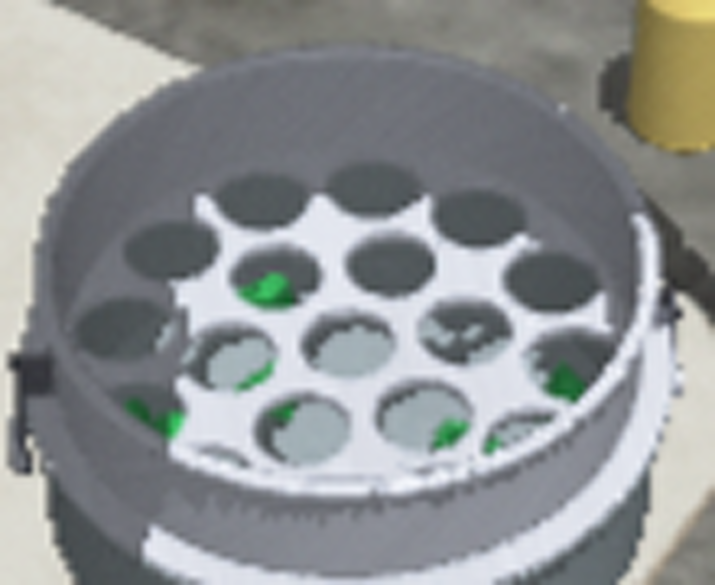

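Emit:
{"api": "play_rows", "payload": {
  "rows": [
    {"slide": [0.192, 0.16, 0], "delta_rot": [0, 0, 0], "fingers": -1},
    {"slide": [0.191, 0.161, 0], "delta_rot": [0, 0, 0], "fingers": -1},
    {"slide": [0, 0, 0], "delta_rot": [0, 0, 0], "fingers": -1},
    {"slide": [0, 0, 0], "delta_rot": [0, 0, 0], "fingers": -1}
  ]
}}

```text
time_s: 16.77
tcp_pos: [0.622, 0.0515, 0.2917]
eef_rot: [-180.0, -0.0, -0.0]
contact_force: [0.0, -0.2, -1.0]
gripper_width: 0.0197
gripper_force: 49.9
```

```bash
python3 - <<'E'
from h import *
a=cap('scene');s=r.get_state();print(s['tcp_pos'],s['eef_rot'])
a=cap('scene');s=r.get_state();print(s['tcp_pos'])
E
```

```text
[0.62192383 0.05169685 0.29193305] [-1.79981291e+02 -2.13160771e-02  1.60331369e-02]
[0.62191623 0.0518671  0.29199703]
```

Emit:
{"api": "play_rows", "payload": {
  "rows": [
    {"slide": [0.004, 0.002, 0.25], "delta_rot": [0, 0, 0], "fingers": -1},
    {"slide": [0, 0, 0.25], "delta_rot": [0, 0, 0], "fingers": -1},
    {"slide": [0, 0, 0.25], "delta_rot": [0, 0, 0], "fingers": -1},
    {"slide": [0, 0, 0.12], "delta_rot": [0, 0, 0], "fingers": -1},
    {"slide": [0, 0, 0.08], "delta_rot": [0, 0, 0], "fingers": -1},
    {"slide": [0, 0, 0], "delta_rot": [0, 0, 0], "fingers": -1},
    {"slide": [0, 0, 0], "delta_rot": [0, 0, 0], "fingers": -1}
  ]
}}

```text
time_s: 17.75
tcp_pos: [0.6237, 0.0512, 0.1501]
eef_rot: [-180.0, -0.1, -0.0]
contact_force: [0.3, -0.0, -0.9]
gripper_width: 0.0196
gripper_force: 50.0
```

Emit:
{"api": "play_rows", "payload": {
  "rows": [
    {"slide": [0, 0, 0.008], "delta_rot": [0, 0, 0], "fingers": -1},
    {"slide": [0, 0, 0], "delta_rot": [0, 0, 0], "fingers": 1},
    {"slide": [0, 0, 0], "delta_rot": [0, 0, 0], "fingers": 1},
    {"slide": [0, 0, 0], "delta_rot": [0, 0, 0], "fingers": 1},
    {"slide": [0, 0, 0], "delta_rot": [0, 0, 0], "fingers": 1},
    {"slide": [0, 0, 0], "delta_rot": [0, 0, 0], "fingers": 1},
    {"slide": [0, 0, 0], "delta_rot": [0, 0, 0], "fingers": 1},
    {"slide": [0, 0, 0], "delta_rot": [0, 0, 0], "fingers": 1}
  ]
}}

```text
time_s: 18.75
tcp_pos: [0.6232, 0.051, 0.1478]
eef_rot: [180.0, 0.0, -0.0]
contact_force: [0.1, 0.2, -0.5]
gripper_width: 0.0835
gripper_force: 0.0
```

Emit:
{"api": "play_rows", "payload": {
  "rows": [
    {"slide": [0, 0, 0], "delta_rot": [0, 0, 0], "fingers": 1},
    {"slide": [0, 0, -0.2], "delta_rot": [0, 0, 0], "fingers": 1},
    {"slide": [0, 0, -0.35], "delta_rot": [0, 0, 0], "fingers": 1},
    {"slide": [0, 0, -0.35], "delta_rot": [0, 0, 0], "fingers": 1},
    {"slide": [0, 0, -0.35], "delta_rot": [0, 0, 0], "fingers": 1},
    {"slide": [0, 0, -0.1], "delta_rot": [0, 0, 0], "fingers": 1}
  ]
}}

```text
time_s: 19.5
tcp_pos: [0.6243, 0.051, 0.3548]
eef_rot: [-179.9, -0.4, -0.0]
contact_force: [-0.3, -0.4, -0.4]
gripper_width: 0.0876
gripper_force: 0.0
```

Emit:
{"api": "play_rows", "payload": {
  "rows": [
    {"slide": [-0.2137, -0.3036, 0], "delta_rot": [0, 0, 0], "fingers": 1},
    {"slide": [-0.2137, -0.3036, 0], "delta_rot": [0, 0, 0], "fingers": 1},
    {"slide": [-0.2137, -0.3036, 0], "delta_rot": [0, 0, 0], "fingers": 1},
    {"slide": [-0.2137, -0.3036, 0], "delta_rot": [0, 0, 0], "fingers": 1},
    {"slide": [-0.2137, -0.3036, 0], "delta_rot": [0, 0, 0], "fingers": 1},
    {"slide": [-0.2137, -0.3036, 0], "delta_rot": [0, 0, 0], "fingers": 1},
    {"slide": [-0.2137, -0.3036, 0], "delta_rot": [0, 0, 0], "fingers": 1},
    {"slide": [-0.2137, -0.3036, 0], "delta_rot": [0, 0, 0], "fingers": 1}
  ]
}}

```text
time_s: 20.5
tcp_pos: [0.3653, 0.4165, 0.35]
eef_rot: [180.0, 0.0, -0.0]
contact_force: [1.4, 0.7, -0.3]
gripper_width: 0.0878
gripper_force: 0.0
```

Emit:
{"api": "play_rows", "payload": {
  "rows": [
    {"slide": [-0.2137, -0.3036, 0], "delta_rot": [0, 0, 0], "fingers": 1},
    {"slide": [-0.2137, -0.3036, 0], "delta_rot": [0, 0, 0], "fingers": 1},
    {"slide": [-0.2137, -0.3036, 0], "delta_rot": [0, 0, 0], "fingers": 1},
    {"slide": [-0.2137, -0.3036, 0], "delta_rot": [0, 0, 0], "fingers": 1},
    {"slide": [0, 0, 0], "delta_rot": [0, 0, 0], "fingers": 1},
    {"slide": [0, 0, 0], "delta_rot": [0, 0, 0], "fingers": 1}
  ]
}}

```text
time_s: 21.25
tcp_pos: [0.2384, 0.5974, 0.3495]
eef_rot: [179.9, 0.0, 0.0]
contact_force: [0.8, -0.5, -0.2]
gripper_width: 0.0878
gripper_force: 0.0
```

```bash
python3 - <<'E'
from plan import *
b=cap('top');a=cap('scene')
s=r.get_state();print(s['time_s'],s['tcp_pos'],s['contact_force'])
C,A=look(b);
for c,n in zip(C,A): print(c.round(3),n,'hole d %.3f'%np.linalg.norm(HO-c,axis=1).min())
oa=mask(a,(5,150,120),(18,255,255),(370,170,425,235))[0];ob=mask(b,(5,150,120),(18,255,255),(360,130,410,190))[0]
print(oa,ob)
W=rect(b,*O,.084,.12,560);S=cv2.resize(b['image'][125:205,330:430],(240,192));S2=cv2.resize(a['image'][165:285,350:430],(240,360))
W=cv2.copyMakeBorder(W,0,0,0,240,0);W[:192,560:]=S;W[200:560,560:]=S2
cv2.imwrite('pics/r2.png',W)
E
```

```text
21.35 [0.23921938 0.59680349 0.35038622] [-0.16079727 -0.44819416 -0.97398693]
[0.545 0.227] 52 hole d 0.008
[0.526 0.341] 54 hole d 0.004
[0.507 0.244] 45 hole d 0.007
[0.492 0.315] 45 hole d 0.007
[0.474 0.202] 41 hole d 0.010
[0.451 0.343] 73 hole d 0.003
[0.42  0.321] 54 hole d 0.004
[0.412 0.244] 51 hole d 0.007
[(array([400.22330097, 206.88349515]), array([392, 191,  17,  34, 309], dtype=int32))] [(array([392.04545455, 156.84545455]), array([388, 151,   9,  13, 110], dtype=int32))]
```

View pics/r2.png

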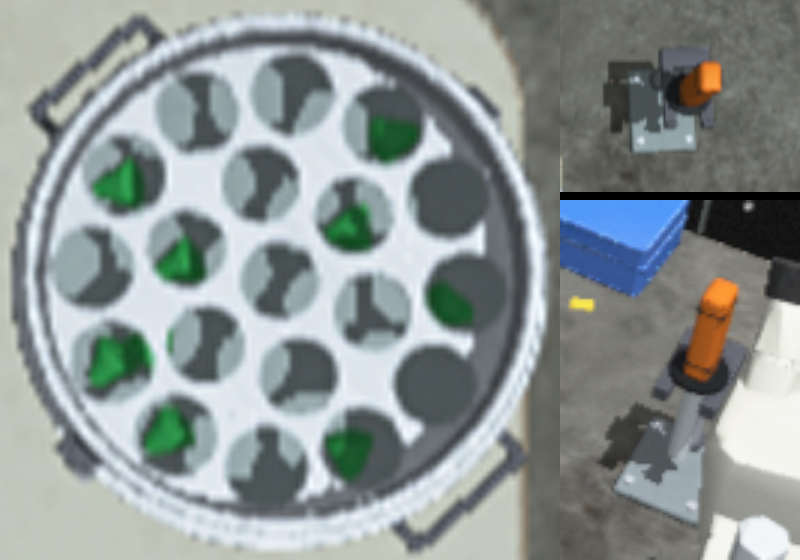

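```bash
python3 -c "
from plant import r
print(r.close_job())"
```

```text
the job is handed in; nothing more can be done
None
```

I stirred all nine cones through the sieve into the pan, hung the rod back upright in its stand and let go, then handed the job in at about 21 s; the last pictures show the sieve empty, though the ninth cone is only partly visible, and no verdict came back.

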